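# Set and lock the roller pressure on a tabletop relief press

## Task

Push the brass peg of the black pressure dial round with a fingertip, without forcing it, until the dial's white index mark lines up with the red line on the scale around it. Then push the orange lock lever all the way over to its far stop, leaving the dial on the red line. Only push, do not pinch the peg or the dial, and leave the ink jar, the brayer and the print block where they are.

Things in the scene. Friction and masses are not known exactly. Their poses are not given: they have to be found in the camera images.
- press: Green tabletop press, fixed. Base 380 x 300 x 30 mm (x, y, z), bed to 38 mm above the table, roller, and on top a bridge 120 (x) x 320 mm (y), upper face 155 mm above the table. Origin: centre of the underside. x points away from the robot (yaw within 0.3 rad). Dial axis 75 mm towards its +y, lever pivot 85 mm towards -y; nothing on it is higher than 210 mm above the table.
- dial_axis (a point): Point on the dial's upright axis, at the height of the disc's upper face (175 mm above the table). The black disc has radius 65 mm and a steel boss of radius 16 mm, 10 mm high, in its middle; under it lies a white round scale plate of radius 84 mm (upper face 161 mm above the table) with black lines every 10 degrees.
- index_mark (a point): Outer end of the white index mark, at the rim of the black disc's upper face, 65 mm from the axis; turns with the dial. The mark is a white radial line 3.4 mm wide.
- target_line (a point): The setting asked for: point on the rim of the disc, 65 mm from the dial's axis and at the same height as index_mark, straight inwards of the red line (3 mm wide, with a red tab at its outer end) on the white scale plate. Index_mark comes to this point when the dial is right. It does not move during the job.
- dial_peg (a point): Centre of the upper end of the brass push peg, an upright pin of 14 mm diameter on the disc, 50 mm from the axis and diametrically opposite the index mark, standing 32 mm above the disc (its top is 207 mm above the table). Push it sideways.
- dial (a joint): Dial angle, rad, growing clockwise seen from above; stops at 0 and 3.4. It turns against dry friction of about 0.1 N m (about 2 N at the peg), stays where it is left, has no spring, and can be pushed back if it goes too far.
- red_line (a joint): Angle of the red line on the same scale, rad: the dial is right when joint dial has the same value. At the start the red line is always 0.6 to 2.3 rad clockwise of the index mark. Nothing can touch or move it.
- lever_axis (a point): Point on the upright pivot axis of the orange lock lever, 167 mm above the table (mid height of its arm).
- lever_post (a point): Centre of the upper end of the upright orange post at the lever's free end: 16 mm diameter, 68 mm from the pivot axis, top 200 mm above the table, standing 29 mm above the 14 mm wide arm. The post's foot is 163 mm above the table. It swings partly outside the bridge's edge.
- lock (a joint): Lever angle, rad, growing counter-clockwise seen from above: 0 (starts 0 to 0.2) open, pointing back towards the robot and to the press's -y side; 1.4 locked, at its far stop, pointing away from the robot and to -y. Dry friction of about 0.08 N m (about 1.2 N at the post), no spring, it stays where it is left. It does not really block the dial.
- ink_jar: Round ink jar, radius 30 mm, 75 mm high, loose on the table beside the press; origin at the centre of its underside. Leave alone.
- brayer: Hand ink roller lying loose on the table beside the press, about 160 x 110 mm and 40 mm high; origin on the table near its middle. Leave alone.
- print_block: Blue-topped print block, 70 x 110 x 19 mm, lying loose on the press's bed on the robot's side of the bridge; origin at the centre of its underside. Leave alone.

How it is judged:
By the outcome, as a careful person would: the job done as asked, in the order asked, and still so for the second after the job is handed in, with the robot touching nothing.
It also fails if it takes over 54 s, if anything falls off the work surface, if the arm or the gripper's body presses on something with over 40 N, if the wrist force passes 120 N, or if a joint passes its speed limit or range.

## Robot

A 6-joint arm with a two-finger parallel gripper is mounted at the origin on the work surface. World frame = base frame: x ahead of the robot, y to its left, z up, the work surface at z = 0. Lengths are in m, angles in rad, forces in N, time in s.
With the tool pointing down it reaches from about 0.425 to 0.95 m from the base axis. Payload 3.5 kg.
Tool frame: the origin (TCP) lies between the finger pads; the fingertips stand ahead of it and the grasp point (between the pads) lies 2 mm behind it (arm.nose_length is the z of the fingertips in the tool frame, in m); z points along the fingers, y is the line along which they close (so a half turn about z gives the same grasp; the last joint's range is limited). The gripper opens to 85 mm and grips with 20 to 120 N. Pads are 22 mm wide; open, the fingers measure 114 mm over their backs; the gripper's body (76 mm by 85 mm) begins 54 mm behind the grasp point. The pads swing forward as they close: fully open they stand 13 mm farther back than shut.
Start: joints at [0.974, 0.286, 1.577, -0, 1.279, -0.15], TCP at [0.292, 0.609, 0.248] pointing down, gripper open.
Joint ranges: [-2.77, 2.77], [-0.9, 2.22], [0.21, 2.48], [-1.53, 4.67], [0.24, 2.81], [-2.84, 2.84]. Speed limits (rad/s): [2.79, 2.79, 3.14, 3.14, 3.14, 3.14].

## Interface

Orientations are given as [roll, pitch, yaw] about the fixed x, y, z axes, in that order (R = Rz(yaw) Ry(pitch) Rx(roll)).
In Python, from cell import arm, hand, solver, imaging, order gives the robot as it stands. Calls block until the motion is done:
- arm.move_pose(position, orientation): joint-space move of the TCP to a pose.
- arm.movel(position, attitude=None, rate=0.15, until_force=None): straight line of the TCP; attitude=None keeps the orientation; rate is the mean speed in m/s. With until_force (N) it stops when the force on the tool has changed by that much, and returns True; else False.
- arm.set_joints(angles): joint-space move.
- hand.move_gripper(opening): opening from 0.0 (shut) to 1.0 (fully open); the grip force is fixed at half the most; returns when the fingers have stopped.
- arm.wait(seconds).
- solver.ik(position, orientation): joint angles nearest the present ones, or None.
- imaging.camera(name): name is "side" or "top"; returns the picture (480x640x3 uint8, red, green, blue); there is no depth.
- imaging.camera_params(name): a dict with "vertical_fov" (degrees; the focal length in pixels is half the picture's height over the tangent of half this angle, whatever the lens; pixels are square), "cx", "cy" (the principal point, pixels), "rvec" (rotation vector, rad) and "tvec" (3), from world to camera coordinates, as OpenCV has them. Camera axes: x right, y down, z forward; pixel columns grow to the right and rows downward; lengths in m; the calibration is good to about 2 mm. A picture is of the moment at which its call begins. camera_params takes no time and is no camera call.
A pose or a line that the arm cannot do raises arm.IKError and nothing moves.
- order.sign_off(): hands the job in; it is judged then, once.
Readings, each from a call of its own:
- arm.current_time_s(): time.
- arm.current_q(): joint angles.
- arm.current_joint_vel(): joint speeds.
- arm.current_effort(): joint torques, N m.
- arm.current_tool_pos(): TCP position.
- arm.current_tool_rot(): TCP orientation.
- arm.current_ft_force(): force on the tool from outside, world axes, zero at the start.
- arm.current_ft_torque(): the same for the moment, N m.
- arm.current_opening(): opening from 0.0 (shut) to 1.0 (fully open).
- arm.current_finger_force(): force on a finger pad.
Only numpy, scipy, OpenCV 4.12 (cv2) and the standard library are available. Lean on these libraries where they do the work, as an engineer would, in place of code of your own. Each camera call takes 0.05 s, during which the arm holds its last target. There are 200 camera calls.

## Working session

There is one attempt and no reset: what is moved stays moved. The work goes in short steps, each a Python script; the robot and the scene stay as the last script left them, time stands still between calls to the robot, and variables do not carry over. Pictures are saved under pics/ and viewed, at most 10 in all, crops included, and the job is handed in when it is done.

```bash
ls; mkdir -p pics
python3 - <<'E'
from cell import arm,hand,solver,imaging
import cv2
for n in("top","side"):
    cv2.imwrite(f"pics/{n}0.png",imaging.camera(n)[...,::-1]); print(n,imaging.camera_params(n))
print(arm.nose_length,arm.current_time_s(),arm.current_tool_rot())
E
```

```text
pics
top {'vertical_fov': 43.05060359348347, 'cx': 327.1088990339539, 'cy': 243.73532685330008, 'rvec': array([ 2.14774223, -2.10552821,  0.15553341]), 'tvec': array([0.02475383, 0.5519131 , 1.06508428])}
side {'vertical_fov': 43.33312135989783, 'cx': 314.2623468851706, 'cy': 233.31650304460067, 'rvec': array([ 2.1262654 , -0.66564034,  0.33197199]), 'tvec': array([-0.40534718,  0.31908413,  1.20236682])}
0.017 0.1 [-3.13949642e+00 -3.26544549e-04  2.69479635e+00]
```

View pics/top0.png

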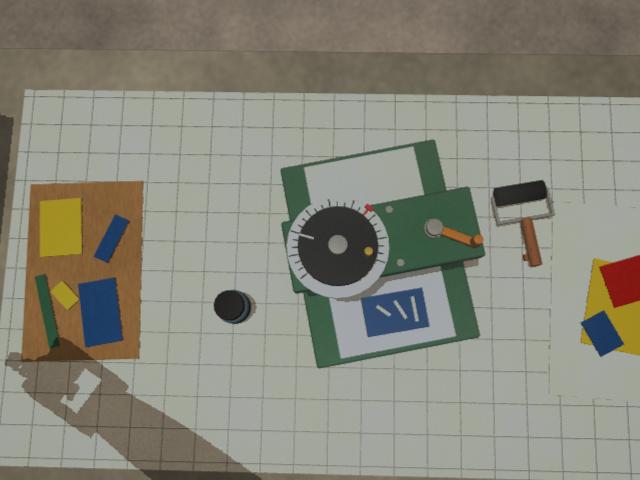

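View pics/side0.png

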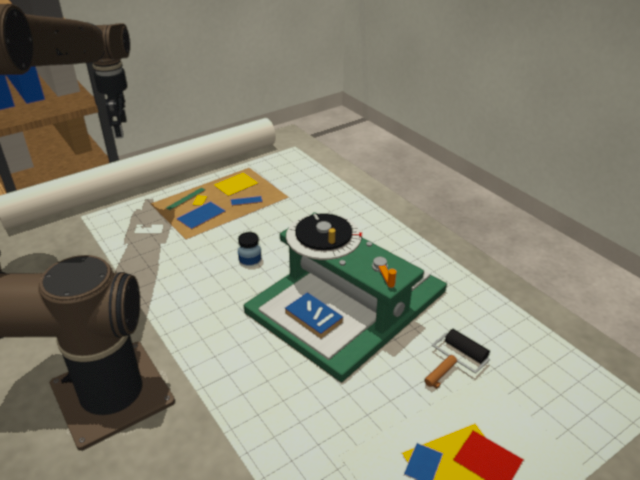

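```bash
cat > h.py <<'E'
import numpy as np,cv2
from cell import arm,hand,solver,imaging
def cam(n):
    p=imaging.camera_params(n); f=240/np.tan(np.radians(p["vertical_fov"]/2))
    return np.array([[f,0,p["cx"]],[0,f,p["cy"]],[0,0,1]]),cv2.Rodrigues(p["rvec"])[0],p["tvec"]
def H(n,z): # world (x,y) on plane z -> pixel
    K,R,t=cam(n); return K@np.c_[R[:,0],R[:,1],R[:,2]*z+t]
def xy(n,uv,z):
    w=np.linalg.inv(H(n,z))@[*uv,1]; return w[:2]/w[2]
def rect(n,img,z,x1,y1,w,h,s=2000): # patch: up=+x, left=+y; col=(y1-y)*s,row=(x1-x)*s
    A=np.array([[0,-1/s,x1],[-1/s,0,y1],[0,0,1]])
    return cv2.warpPerspective(img,H(n,z)@A,(w,h),flags=cv2.INTER_CUBIC|cv2.WARP_INVERSE_MAP)
E
python3 - <<'E'
from h import *
im=cv2.imread("pics/top0.png")
c=xy("top",(338,244),.175);print("dial",c)
print("peg",xy("top",(369,251),.207),"index",xy("top",(300,236),.175),"red",xy("top",(369,208),.161))
print("lever",xy("top",(433,228),.175),"post",xy("top",(478,240),.2))
x1,y1=c+[.12,.11]; print(x1,y1)
cv2.imwrite("pics/r0.png",rect("top",im,.175,x1,y1,800,480))
E
```

```text
dial [0.52974196 0.01547918]
peg [ 0.5143    -0.0329118] index [0.54170887 0.07707867] red [ 0.59314008 -0.03445425]
lever [ 0.55871333 -0.13718995] post [ 0.53595971 -0.20332221]
0.6497419602104869 0.12547917970027053
```

View pics/r0.png

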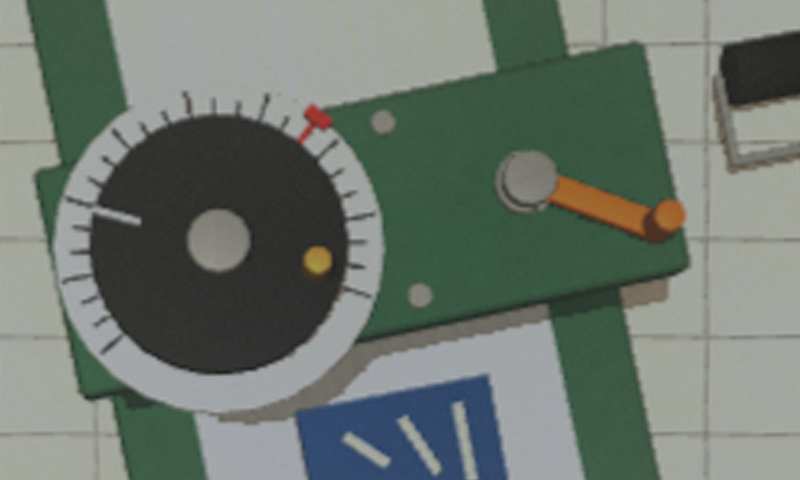

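```bash
cat >> h.py <<'E'
C=np.array([.5277,.0157]); Z=.203
def ang(m,z,r0,r1,im):
    s=4000; x1,y1=C+.1
    b=rect("top",im,z,x1,y1,800,800,s).astype(int)
    r,c=np.mgrid[:800,:800]; X=x1-r/s-C[0]; Y=y1-c/s-C[1]; R=np.hypot(X,Y)
    k=m(b[...,0],b[...,1],b[...,2])&(R>r0)&(R<r1)
    return np.degrees(np.arctan2(Y[k].mean(),X[k].mean())),k.sum()
def angles(im): # bgr; yaw of index, red, deg
    return ang(lambda b,g,r:(b>110)&(g>110),.175,.043,.060,im),ang(lambda b,g,r:(r>130)&(g<80)&(b<80),.161,.066,.088,im)
def pegpose(th,gap):
    u=np.array([np.cos(th),np.sin(th)]); t=np.array([np.sin(th),-np.cos(th)])
    p=C+.05*u-(.018+gap)*t
    return p,(th-np.pi/2)%(2*np.pi)
E
python3 - <<'E'
from h import *
print(angles(cv2.imread("pics/top0.png")))
hand.move_gripper(0.0)
th=np.radians(-105)
p,y=pegpose(th,.016)
arm.move_pose([*p,.26],[np.pi,0,y]); print(arm.current_q(),arm.current_time_s())
arm.movel([*p,Z],rate=.1); print(arm.current_tool_pos(),arm.current_ft_force(),arm.current_time_s())
cv2.imwrite("pics/s1.png",imaging.camera("side")[150:350,230:480,::-1].repeat(3,0).repeat(3,1))
E
```

```text
((np.float64(74.27527040302247), np.int64(967)), (np.float64(-36.745958558523405), np.int64(1558)))
[-2.59068483e-01 -4.96726006e-04  1.87524782e+00  2.14432199e-04
  1.26686151e+00 -1.56915195e+00] 3.35
[ 0.54792991 -0.0414189   0.20340032] [ 0.01146211  0.99120917 -0.14524993] 4.0667
```

View pics/s1.png

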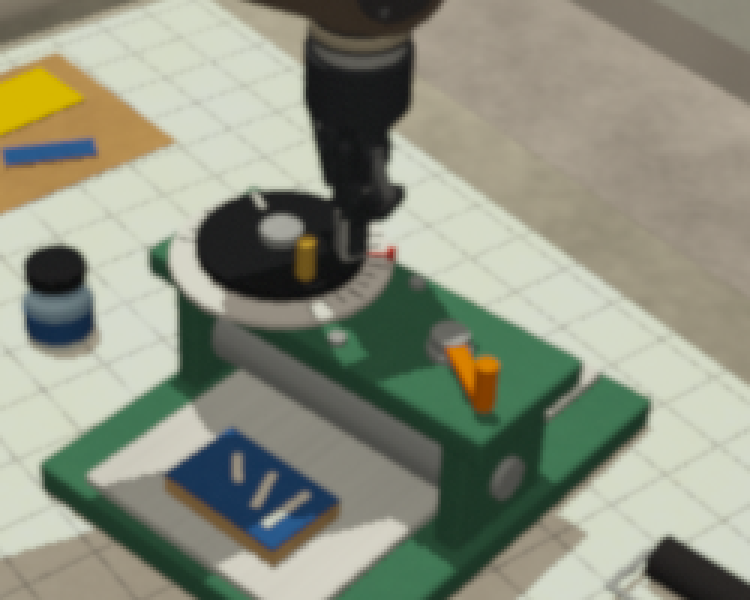

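The finger stands behind the peg (peg at crop (306,258), finger at (350,245)), clear of boss and disc. Now I'll sweep along the arc, stopping 6° short.

Run:
```python
from h import *
def go(d,gap=0,rate=.06):
    p,y=pegpose(np.radians(d),gap); arm.movel([*p,Z],[np.pi,0,y],rate=rate)
go(-105.7,.003)
for d in list(range(-113,-210,-8))+[-210.5]:
    go(d); print(d,np.round(arm.current_ft_force(),1),np.round(arm.current_q()[5],2))
go(-210.5,.01); 
p=arm.current_tool_pos(); print(arm.current_time_s())
arm.movel([p[0],p[1],.24],rate=.15)
im=imaging.camera("top")[...,::-1].copy(); print(angles(im),arm.current_time_s())
cv2.imwrite("pics/r2.png",rect("top",im,.175,C[0]+.12,C[1]+.11,600,480))
```

```text
-113 [ 0.7 -0.4  0.6] -1.44
-121 [ 0.6 -1.3  0.3] -1.3
-129 [ 0.5 -1.9  0.6] -1.16
-137 [ 0.6 -0.8  0.2] -1.02
-145 [ 0.1 -0.5 -0.1] -0.88
-153 [-0.5 -0.1 -0.1] -0.73
-161 [ 0.1 -1.5  0.1] -0.58
-169 [ 0.2 -0.9 -0.8] -0.43
-177 [-0.3 -0.7 -0.8] -0.28
-185 [-0.   0.3  0. ] -0.13
-193 [-0.6 -1.4 -0.9] 0.03
-201 [-1.1 -0.8  0.8] 0.18
-209 [-0.3 -1.   1. ] 0.34
-210.5 [-1.7 -1.4  0.1] 0.37
8.8667
((np.float64(-28.281557361581164), np.int64(867)), (np.float64(-36.91725104048274), np.int64(1642))) 9.3167
```

View pics/r2.png

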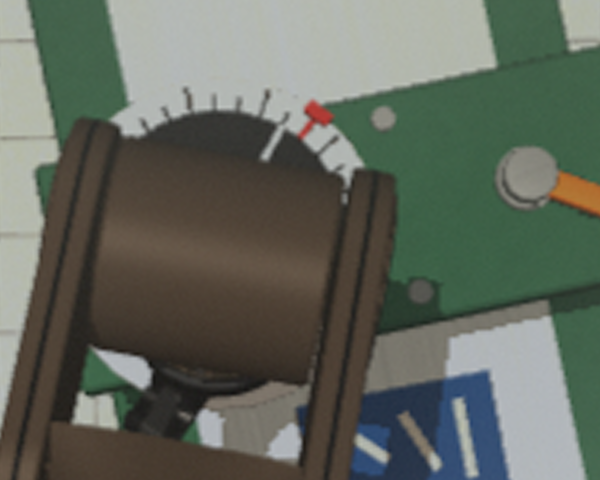

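The index (white line at (272,142)) is about 8.6° short of the red line at (305,130). I'll push the rest, allowing for the 2.2° contact offset I measured.

Run:
```python
from h import *
def go(d,gap=0,rate=.03,z=Z):
    p,y=pegpose(np.radians(d),gap); arm.movel([*p,z],[np.pi,0,y],rate=rate)
go(-210.5,.01,.1)
for d in (-210.5,-214,-217,-219.1): go(d); 
print(arm.current_ft_force())
go(-219.1,.012,.06); go(-219.1,.012,.15,.25)
arm.move_pose([.45,-.2,.26],[np.pi,0,.9])
im=imaging.camera("top")[...,::-1].copy(); print(angles(im),arm.current_time_s())
cv2.imwrite("pics/r3.png",rect("top",im,.175,C[0]+.12,C[1]+.11,800,480))
```

```text
[-1.89086414 -1.26595758  1.77155804]
((np.float64(-37.123172416307874), np.int64(1090)), (np.float64(-36.957890251655876), np.int64(1570))) 12.8417
```

View pics/r3.png

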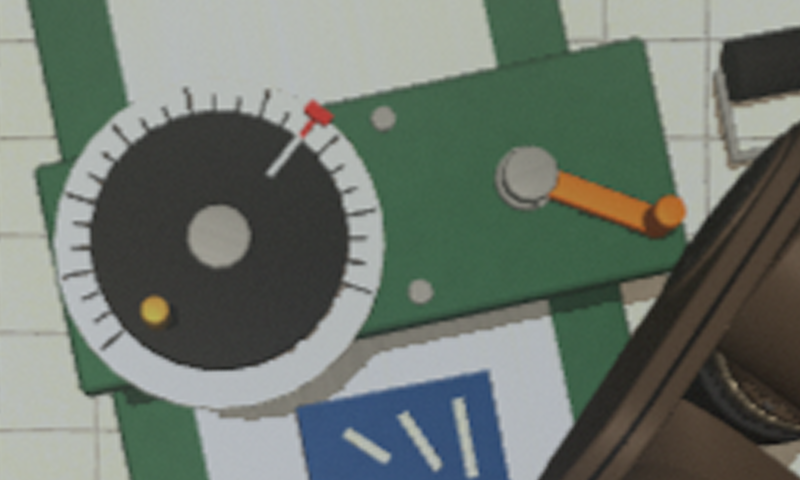

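The index line now meets the red line at (303,137), with 0.2° of error. Next is the lever: I'll push the post the same way until it reaches the stop.

Run:
```python
from h import *
L=np.array([.5596,-.1411])
def go(d,gap=0,rate=.05,z=.200,f=None):
    a=np.radians(d); u=np.array([np.cos(a),np.sin(a)]); t=np.array([-u[1],u[0]])
    return arm.movel([*(L+.068*u-(.0172+gap)*t),z],[np.pi,0,a+np.pi/2],rate=rate,until_force=f)
a=np.radians(-111); u=np.array([np.cos(a),np.sin(a)]); t=np.array([-u[1],u[0]])
arm.move_pose([*(L+.068*u-.035*t),.25],[np.pi,0,a+np.pi/2])
go(-111,.018,.1); go(-111,.003,.05,f=8)
d=-111
while d<-20:
    d+=6 if d<-50 else 2
    h=go(d,rate=.05 if d<-50 else .025,f=8); print(d,h,np.round(arm.current_ft_force(),1))
    if h: break
print(arm.current_time_s())
go(d-4,.02,.06); go(d-4,.02,.15,.26)
arm.move_pose([.42,-.25,.28],[np.pi,0,.9])
im=imaging.camera("top")[...,::-1].copy(); print(angles(im),arm.current_time_s())
cv2.imwrite("pics/r4.png",rect("top",im,.175,C[0]+.12,C[1]+.11,800,480))
```

```text
-105 False [-0.3 -0.7  0.7]
-99 False [-0.  -0.2 -0.4]
-93 False [ 0.2 -0.1 -0.2]
-87 False [ 0.7  0.1 -0.3]
-81 False [-0.1  0.7 -0.1]
-75 False [0.3 0.1 0.3]
-69 False [ 0.1 -0.5 -0.1]
-63 False [ 1.  -0.   0.2]
-57 False [-0.   0.4 -0.6]
-51 False [ 0.5 -0.1  0.3]
-45 False [ 0.1 -0.7 -0.3]
-43 False [-0.1 -0.5  0.3]
-41 False [-0.7 -0.7  0.1]
-39 False [-0.4 -2.8  0.7]
-37 False [-5.  -5.7  1.4]
-35 False [ -9.7 -10.1   2. ]
-33 False [-14.2 -13.2   3.9]
-31 False [-18.3 -17.6   4.4]
-29 False [-21.8 -21.6   4.9]
-27 False [-24.6 -25.6   5.6]
-25 False [-28.7 -30.6   7.5]
-23 False [-31.  -35.6   6.1]
-21 False [-33.9 -40.6   7.1]
-19 False [-36.3 -44.2   7.3]
21.9083
((np.float64(-37.14117433951694), np.int64(1013)), (np.float64(-36.902195163353454), np.int64(1549))) 23.875
```

View pics/r4.png

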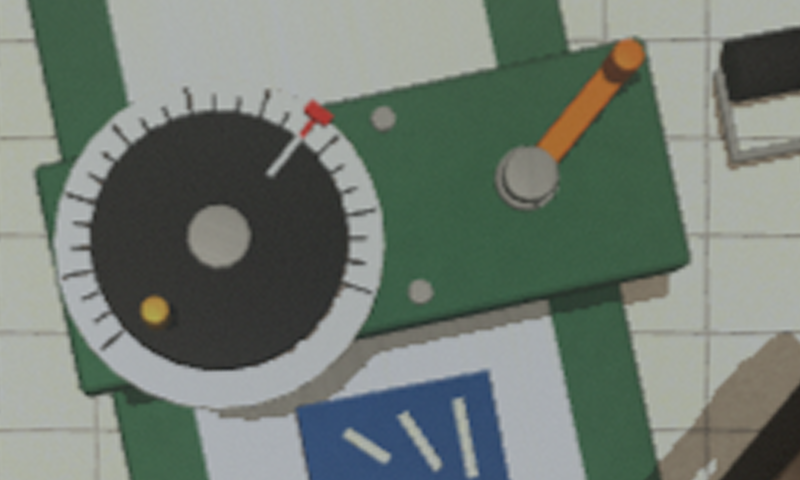

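The lever is at its far stop (post at (628,53)), the dial is still on the red line, and the block and brayer haven't moved. Handing in.

```bash
python3 -c "
from cell import order
print(order.sign_off())"
```

```text
the job is handed in; nothing more can be done
None
```

The dial is on the red line to about 0.2°, the lock lever is at its far stop, and the job was handed in at about 24 s; the fingertip did press the lever post against its stop with about 57 N, because my force limit reset at every step.

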